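Bond check on two grounding lugs

TASK

Load the teal test frame with exactly two copper grounding lugs, one lying flat, screw up, in each bay, and leave the other two lugs and everything else where they are. Then take the red-handled test probe out of its stand and hold its tip on the red spot of the sprung copper contact, square to the contact's sloping face, pressing lightly so that the contact sinks about halfway and never bottoms hard. Finish while still holding the probe there: do not let go.

Things in the scene. Friction and masses are not known exactly. Their poses are not given: they have to be found in the camera images.
- jig: teal plastic test frame fixed to the table; origin on the table under the tray's centre, z up. Tray 76 (x) x 165 (y) mm, rim 10 mm high, floor 3 mm; two bays side by side along y, each 70 (x) x 78 (y) mm inside. Behind it (+x, to x = 112 mm) a foot 14 mm high, 60 mm wide with a black sleeve (radius 21 mm) holding the sprung copper contact; both lean 20 deg to -x, top 52 mm above the table
- bay_left (a point): centre of the inner floor of the frame's +y bay, 3 mm above the table; axes as the frame's
- bay_right (a point): centre of the inner floor of the frame's -y bay, 3 mm above the table; axes as the frame's
- contact_spot (a point): the red spot (10 mm across) at the centre of the copper contact's flat round face (26 mm across), 46 mm above the table, at x = +65, y = 0 mm in the frame's axes when not pressed; moves with the contact. Its z axis is the outward normal of the face: it leans 20 degrees from vertical towards the frame's -x (the robot's side)
- contact (a joint): how far the sprung contact is pushed in along its normal, m: 0 out, 0.010 bottomed; spring 1.0 N at the start of travel, plus 0.6 N per mm (4 N at 5 mm, 7 N at 10 mm); springs back
- lug0: loose copper grounding lug, one of four alike: clamp block 22 (x) x 20 (y) x 18 mm high with a 5 mm thick, 20 mm wide tongue running out to +x (whole length 48 mm, x from -11 to +37 mm), flat steel screw head 2 mm high on the block (look only); 90 g; starts lying flat on the table, screw up, at any yaw; origin: centre of the block's underside, z up
- lug1: loose copper grounding lug, one of four alike: clamp block 22 (x) x 20 (y) x 18 mm high with a 5 mm thick, 20 mm wide tongue running out to +x (whole length 48 mm, x from -11 to +37 mm), flat steel screw head 2 mm high on the block (look only); 90 g; starts lying flat on the table, screw up, at any yaw; origin: centre of the block's underside, z up
- lug2: loose copper grounding lug, one of four alike: clamp block 22 (x) x 20 (y) x 18 mm high with a 5 mm thick, 20 mm wide tongue running out to +x (whole length 48 mm, x from -11 to +37 mm), flat steel screw head 2 mm high on the block (look only); 90 g; starts lying flat on the table, screw up, at any yaw; origin: centre of the block's underside, z up
- lug3: loose copper grounding lug, one of four alike: clamp block 22 (x) x 20 (y) x 18 mm high with a 5 mm thick, 20 mm wide tongue running out to +x (whole length 48 mm, x from -11 to +37 mm), flat steel screw head 2 mm high on the block (look only); 90 g; starts lying flat on the table, screw up, at any yaw; origin: centre of the block's underside, z up
- stand: grey plastic block fixed to the table, 62 x 62 x 70 mm high, with a round 18.5 mm hole 66 mm deep in its top that holds the probe upright; origin: centre of the underside, z up, yaw varies
- probe: loose test probe, 130 mm long, 80 g; origin at the tip's end, z from tip to handle. Steel tip 6 mm thick, round end (z 0-30 mm), black barrel 16 mm (30-60), flange 28 mm (60-65), red square handle 20 x 20 mm, sides along x and y (65-130). Starts upright in the stand, flange on its top, tip 10 mm above the table, handle 75 to 140 mm above the table, yaw as the stand's
- jar: amber screw jar, radius 28 mm, 65 mm high, bystander; origin at its underside centre
- deadbolt: silver deadbolt tongue 72 x 26 x 16 mm lying on the table, bystander; origin at its underside
- pad_a: black rubber foot pad, radius 22 mm, 12 mm high, bystander; origin at its underside centre
- pad_b: a second black rubber foot pad, same size, bystander
- camlock: steel and brass cam lock standing on its face, about 27 mm high, cam reaching 28 mm to its +x, bystander; origin at its underside centre
Mind the look-alikes: they are no part of the job. Leave any green or purple look-alike of the lug0 alone.

How it is judged:
By the outcome, as a careful person would: the job done as asked, in the order asked, and still so for the second after the job is handed in, while the arm keeps its last pose, push and grip.
It also fails if it takes over 69 s, if anything falls off the work surface, if the arm or the gripper's body presses on something with over 40 N, if the wrist force passes 120 N, or if a joint passes its speed limit or range.

ROBOT

A 7-joint arm with a two-finger parallel gripper is mounted at the origin on the work surface. World frame = base frame: x ahead of the robot, y to its left, z up, the work surface at z = 0. Lengths are in mm, angles in rad, forces in N, time in s.
With the tool pointing down it reaches from about 400 to 875 mm from the base axis. Payload 4.4 kg.
Tool frame: the origin (TCP) lies between the finger pads; the fingertips stand 17 mm ahead of it and the grasp point (between the pads) lies 2 mm behind it; z points along the fingers, y is the line along which they close (so a half turn about z gives the same grasp; the last joint's range is limited). The gripper opens to 85 mm and grips with 20 to 120 N. Pads are 22 mm wide; open, the fingers measure 114 mm over their backs; the gripper's body (76 mm by 85 mm) begins 54 mm behind the grasp point. The pads swing forward as they close: fully open they stand 13 mm farther back than shut.
Start: joints at [1.149, 0.628, 0.038, 1.517, -0.027, 0.996, -0.02], TCP at [226.449, -609.294, 248.313] pointing down, gripper open.
Joint ranges: [-3.06, 3.06], [-0.37, 2.12], [-1.25, 1.32], [0.18, 2.47], [-1.1, 4.24], [0.23, 1.98], [-2.94, 2.94]. Speed limits (rad/s): [2.57, 2.57, 3.14, 3.14, 3.14, 3.14, 3.14].

INTERFACE

Orientations are given as [roll, pitch, yaw] about the fixed x, y, z axes, in that order (R = Rz(yaw) Ry(pitch) Rx(roll)).
In Python, from cell import sensors, get_image, ctrl gives the robot as it stands.
- The arm moves only by the tool send_rows, never from a script. Its argument "series" is a list of rows, each a list of 3 entries, a list of its own where there are three numbers: the finger opening in mm, from 0 to 85.4, then the shift along the world's x, y, z in units of 60 mm (1.0 is 60 mm), then the turn, a rotation vector about the world's x, y, z in units of 5 degrees (1.0 is 5 degrees). A call has 1 to 8 rows; each row shifts and turns the commanded pose from where the row before left it; what a row does not reach is not made up. A row lasts 1/8 s, in which the tool goes at most 62.5 mm and 10.7 degrees, less where a joint would pass 70% of its speed; a pose out of reach is approached as far as the arm can. A call is refused whole if a number of a shift passes 1 or a number of a turn 1, either way. A call with a gripper value outside its range is refused whole. The fingers move at their own pace and stop on an object; the grip force is fixed at half the most. Time passes only in rows, so rows that do not move let the fingers close. It gives the time, the measured TCP pose, the force, the opening and the grip force at its end, in the units of the state.
- sensors.read_state(): the state, without advancing time (a new reading comes with each control period).
- get_image(name): name is "scene" or "top"; returns a dict with "img" (400x640x3 uint8, red, green, blue), "depth" (400x640 float32, mm along the optical axis (not along the pixel's ray), 0 where there is no reading), "vfov" (degrees; the focal length in pixels is half the picture's height over the tangent of half this angle, whatever the lens; pixels are square), "cx", "cy" (the principal point, pixels), "world_to_cam" (4x4, takes a point from world to camera coordinates). Camera axes: x right, y down, z forward; pixel columns grow to the right and rows downward; lengths in mm; the calibration is good to about 2 mm. A picture is of the moment at which its call begins.
- ctrl.finish_job(): hands the job in; it is judged then, once.
The state is a dict: "clock": time; "qpos": joint angles; "qd": joint speeds; "tau": joint torques, N m; "eef_pos": TCP position; "tool_rot": TCP orientation; "force": force on the tool from outside, world axes, zero at the start; "torque": the same for the moment, N m; "width": finger opening in mm; "gripper_force": force on a finger pad.
Only numpy, scipy, OpenCV 4.12 (cv2) and the standard library are available. Lean on these libraries where they do the work, as an engineer would, in place of code of your own. Each camera call takes 0.05 s, during which the arm holds its last target. There are 200 camera calls.

## Working session

There is one attempt and no reset: what is moved stays moved. The work goes in short steps, Python scripts to look and compute and a tool call to move; the robot and the scene stay as the last step left them, time stands still between calls to the robot, and variables do not carry over. Pictures are saved under pics/ and viewed, at most 10 in all, crops included, and the job is handed in when it is done.

Besides the shell and the picture viewer there is one more tool, called as name(argument=value, ...) on one line, values as JSON. send_rows: Moves the arm, as the interface text tells. Its arguments: {"type":"object","properties":{"series":{"type":"array"}},"required":["series"]}

```bash
mkdir -p pics; ls; cat > h.py <<'E'
import numpy as np, cv2
from cell import sensors, get_image, ctrl
def grab(n):
    d=get_image(n); H,W=d['depth'].shape
    f=H/2/np.tan(np.radians(d['vfov'])/2)
    v,u=np.mgrid[0:H,0:W]; z=d['depth']
    c=np.stack([(u-d['cx'])/f*z,(v-d['cy'])/f*z,z,np.ones_like(z)],-1)
    P=(c@np.linalg.inv(d['world_to_cam']).T)[...,:3]; P[z==0]=np.nan
    return d,P
E
python3 - <<'E'
from h import *
print({k:np.round(v,3) if not isinstance(v,str) else v for k,v in sensors.read_state().items()})
for n in('scene','top'):
    d,P=grab(n); cv2.imwrite(f'pics/{n}0.png',d['img'][...,::-1]); np.savez(f'{n}0.npz',img=d['img'],P=P)
    print(n,d['vfov'],d['cx'],d['cy'],np.round(d['world_to_cam'],3).tolist())
E
```

```text
pics
{'clock': np.float64(0.0), 'qpos': array([ 1.149,  0.629,  0.038,  1.518, -0.027,  0.996, -0.02 ]), 'qd': array([-0.001, -0.001,  0.001,  0.001,  0.001, -0.   ,  0.001]), 'tau': array([ 1.0000e-03, -5.6339e+01,  1.2260e+00, -1.9345e+01,  1.1000e-02,
        1.0000e-02,  0.0000e+00]), 'eef_pos': array([ 226.253, -608.705,  247.381]), 'tool_rot': array([-3.14 ,  0.   ,  0.356]), 'force': array([ 0.009, -0.235,  0.314]), 'torque': array([-0.038,  0.008,  0.004]), 'gripper_force': np.float64(0.0), 'width': np.float64(85.064)}
scene 49.753112651824964 320.48537861127653 206.12871951169092 [[0.73, 0.684, -0.016, -432.898], [0.528, -0.578, -0.621, -270.899], [-0.434, 0.445, -0.783, 1487.151], [0.0, 0.0, 0.0, 1.0]]
top 48.24293785166403 313.5427440375975 201.56411682596678 [[0.004, -1.0, 0.026, -29.334], [-0.984, -0.009, -0.176, 588.555], [0.176, -0.024, -0.984, 1084.998], [0.0, 0.0, 0.0, 1.0]]
```

View pics/top0.png

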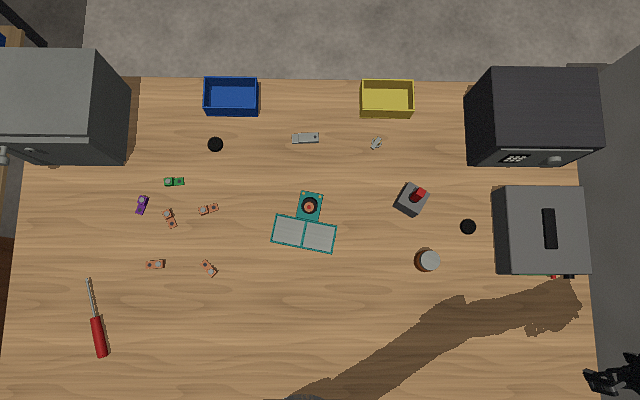

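View pics/scene0.png

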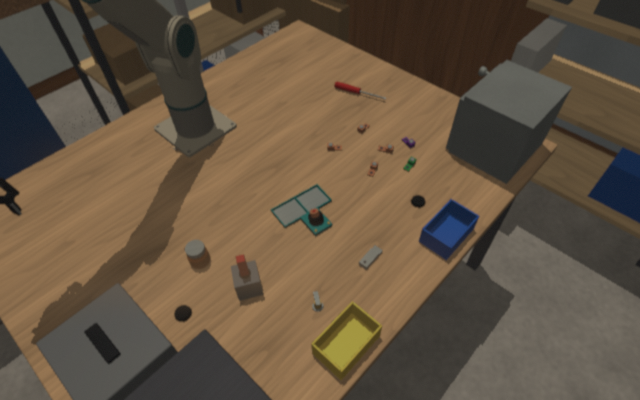

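Top view: copper lugs at about (169,217), (208,209), (156,264) and (209,268). The frame is at (304,235), the contact at (309,205) and the stand with the probe at (410,198). The green and purple look-alikes are at (174,182) and (142,205). Next I'll measure these.

```bash
python3 - <<'E'
from h import *
q=np.load('top0.npz'); P=q['P']; im=q['img']; hsv=cv2.cvtColor(im,cv2.COLOR_RGB2HSV)
r1=cv2.resize(im[190:285,125:235],None,fx=5,fy=5,interpolation=cv2.INTER_CUBIC)
r2=cv2.resize(im[175:260,265:345],None,fx=3,fy=3,interpolation=cv2.INTER_CUBIC)
r3=cv2.resize(im[175:225,385:440],None,fx=4,fy=4,interpolation=cv2.INTER_CUBIC)
C=np.zeros((480,800,3),np.uint8); C[:475,:550]=r1; C[:255,550:790]=r2; C[260:460,550:770]=r3
cv2.imwrite('pics/crop0.png',C[...,::-1])
tz=P[280:300,200:260,2]; print('table z',np.nanmedian(tz),np.nanstd(tz))
for (u,v) in [(169,217),(208,209),(156,264),(209,268)]:
    s=P[v-15:v+16,u-15:u+16].reshape(-1,3); 
    m=s[:,2]>2.5; a=s[m]
    b=s[s[:,2]>13]; t=s[(s[:,2]>3)&(s[:,2]<9)]
    bc=b.mean(0); c,sz,an=cv2.minAreaRect(a[:,:2].astype(np.float32))
    box=cv2.boxPoints((c,sz,an))
    d=t.mean(0)-bc
    print((u,v),len(a),'block',bc.round(1),len(b),'tongue',t.mean(0).round(1),len(t),'rect',np.round(c,1),np.round(sz,1),round(an,1),'yaw',np.degrees(np.arctan2(d[1],d[0])).round(1))
# jig
teal=(hsv[...,0]>78)&(hsv[...,0]<98)&(hsv[...,1]>100); teal[:175]=0;teal[:, :262]=0;teal[:,345:]=0; teal[262:]=0
s=P[teal]; print('teal',len(s),s.min(0),s.max(0))
R=P[205:262,262:345].reshape(-1,3)
rim=s[(s[:,2]>7)&(s[:,2]<12)]; 
g=s[(s[:,2]>7)&(s[:,2]<16)]
print('teal z hist',np.histogram(s[:,2],bins=range(0,60,3)))
low=P[teal&(np.arange(400)[:,None]>212)]
print('tray rect',cv2.minAreaRect(low[:,:2].astype(np.float32)))
red=((hsv[...,0]<8)|(hsv[...,0]>172))&(hsv[...,1]>150)
rs=red.copy(); rs[:190]=0;rs[225:]=0;rs[:,:295]=0;rs[:,325:]=0
print('spot',P[rs].mean(0),rs.sum(), np.argwhere(rs).mean(0))
rh=red.copy(); rh[:175]=0;rh[225:]=0;rh[:,:385]=0;rh[:,440:]=0
h=P[rh]; ht=h[h[:,2]>134]; print('handle',len(h),np.nanmax(h[:,2]),'top',ht.mean(0),len(ht),cv2.minAreaRect(ht[:,:2].astype(np.float32)))
S=P[175:225,385:440].reshape(-1,3); st=S[(S[:,2]>66)&(S[:,2]<73)]
print('stand top',len(st),cv2.minAreaRect(st[:,:2].astype(np.float32)))
E
```

```text
table z 0.021372637630292957 2.2083300591908093
(169, 217) 252 block [560.  354.5  18.4] 69 tongue [547.1 348.7   4.8] 135 rect [552.9 352.3] [81.2 78.5] 3.2 yaw -155.9
(208, 209) 260 block [571.1 261.7  18.6] 67 tongue [576.1 248.3   4.7] 141 rect [575.4 252. ] [80.5 79.4] 0.8 yaw -69.5
(156, 264) 248 block [431.7 367.8  18.7] 69 tongue [429.3 383.7   4.7] 135 rect [431.1 376.9] [76.5 77.7] 0.5 yaw 98.7
(209, 268) 275 block [413.1 234.   18.6] 76 tongue [426.8 243.4   4.8] 148 rect [421.8 241.7] [78.  76.8] 2.2 yaw 34.5
teal 822 [nan nan nan] [nan nan nan]
teal z hist (array([ 48,  84,  98, 181, 237, 120,  24,   3,   2,   3,   3,   1,   2,
         0,   0,   0,   0,   0,   0]), array([ 0,  3,  6,  9, 12, 15, 18, 21, 24, 27, 30, 33, 36, 39, 42, 45, 48,
       51, 54, 57]))
tray rect ((523.23291015625, -2.9182662963867188), (164.92051696777344, 98.91753387451172), 78.85321044921875)
spot [579.31056802 -16.19689226  44.83948713] 17 [205.70588235 309.76470588]
handle 142 143.96492622120513 top [ 598.14818169 -276.65985735  140.2165974 ] 73 ((598.8823852539062, -277.2807312011719), (19.751544952392578, 19.819284439086914), 61.891353607177734)
stand top 392 ((598.8593139648438, -277.665771484375), (62.38446044921875, 63.21907424926758), 58.74314498901367)
```

View pics/crop0.png

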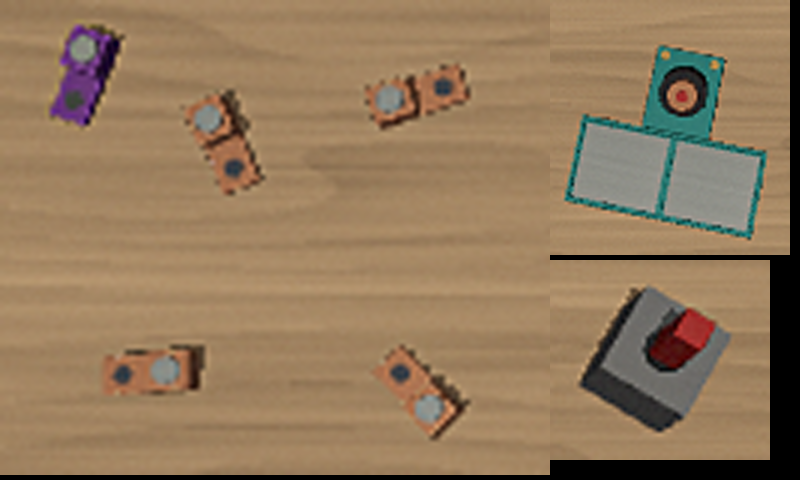

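The crops show the lug screws (light discs) marking the block ends, so each tongue direction is clear. The depth noise is about 2 mm, so I'll refine with colour masks cast onto the known heights.

```bash
cat >> h.py <<'E'
def ray(d,uv,z):
    uv=np.atleast_2d(uv).astype(float); H=d['img'].shape[0]; f=H/2/np.tan(np.radians(d['vfov'])/2)
    T=np.linalg.inv(d['world_to_cam']); o=T[:3,3]
    r=np.c_[(uv[:,0]-d['cx'])/f,(uv[:,1]-d['cy'])/f,np.ones(len(uv))]@T[:3,:3].T
    return (o+r*((z-o[2])/r[:,2])[:,None])[:,:2]
def rect(d,m,z):
    m=m.astype(np.uint8); n,l,s,c=cv2.connectedComponentsWithStats(m); k=1+np.argmax(s[1:,4])
    cs,_=cv2.findContours((l==k).astype(np.uint8),cv2.RETR_EXTERNAL,cv2.CHAIN_APPROX_NONE)
    return cv2.minAreaRect(ray(d,cs[0][:,0],z).astype(np.float32))
E
python3 - <<'E'
from h import *
d,P=grab('top'); im=d['img']; hsv=cv2.cvtColor(im,cv2.COLOR_RGB2HSV); V,U=np.mgrid[0:400,0:640]
for (u,v) in [(169,217),(208,209),(156,264),(209,268)]:
    w=(abs(U-u)<14)&(abs(V-v)<14)
    g=w&(hsv[...,1]<60)&(hsv[...,2]>110); k=w&(hsv[...,2]<95)&(hsv[...,1]<110)&(P[...,2]>1)
    # silver: largest component
    def cen(m):
        n,l,s,c=cv2.connectedComponentsWithStats(m.astype(np.uint8)); i=1+np.argmax(s[1:,4]); return c[i],s[i,4]
    a,na=cen(g); b,nb=cen(k); A=ray(d,a,20)[0]; B=ray(d,b,5)[0]; e=B-A
    cu=w&(hsv[...,0]<14)&(hsv[...,1]>115)&(hsv[...,2]>120)|g|k
    r=rect(d,cu,9)
    print((u,v),'screw',A.round(1),na,'hole',B.round(1),nb,'yaw',np.degrees(np.arctan2(e[1],e[0])).round(1),np.hypot(*e).round(1),'rect',np.round(r[0],1),np.round(r[1],1),round(r[2],1))
j=(U>262)&(U<345)&(V>205)&(V<262)
fl=j&(hsv[...,1]<45)&(hsv[...,2]>100)
for lo,hi in((262,303),(303,345)):
    print('bay',rect(d,fl&(U>=lo)&(U<hi),3))
teal=(U>262)&(U<345)&(V>180)&(V<262)&(hsv[...,0]>75)&(hsv[...,0]<100)&(hsv[...,1]>90)
s=np.argwhere(teal|fl)[:,::-1]; W=ray(d,s,10)
def ang(a):
    c,sn=np.cos(a),np.sin(a); return W@np.array([[c,-sn],[sn,c]])
for y in (-9,-10,-11,-12,-13):
    X=ang(np.radians(y)); lo=X[X[:,0]<np.percentile(X[:,0],40)]; print(y,np.ptp(X[:,1]).round(1),X[:,1].min().round(1),X[:,1].max().round(1),X[:,0].min().round(1))
red=((hsv[...,0]<8)|(hsv[...,0]>172))&(hsv[...,1]>150)
rs=red&(U>295)&(U<325)&(V>190)&(V<222); print('spot',ray(d,np.argwhere(rs).mean(0)[::-1],46))
rh=red&(U>385)&(U<440)&(V>175)&(V<225); t=rh&(P[...,2]>134)&(hsv[...,2]>150); print('handle top',rect(d,t,140),t.sum())
st=(U>385)&(U<440)&(V>175)&(V<225)&(P[...,2]>63)&(P[...,2]<78)&~rh; print('stand',rect(d,st,70))
print('cam',np.linalg.inv(d['world_to_cam'])[:3,3])
# obstacles: tallest points
for x0 in range(350,800,100):
    print(x0,[round(float(np.nanmax(np.r_[0,P[...,2][(abs(P[...,0]-x0)<50)&(abs(P[...,1]-y0)<50)]]))) for y0 in range(-600,500,100)])
E
```

```text
(169, 217) screw [560.9 355.2] 20 hole [536.9 344.4] 9 yaw -156.0 26.3 rect [538.1 344.8] [24.2 19.8] 24.4
(208, 209) screw [572.  261.9] 22 hole [580.4 238.1] 9 yaw -70.5 25.3 rect [579.3 238.7] [18.7 24.4] 19.4
(156, 264) screw [431.3 368.6] 23 hole [430.  394.7] 9 yaw 93.1 26.1 rect [430.7 381.8] [20.4 43.5] 8.0
(209, 268) screw [413.3 235. ] 21 hole [431.2 252.9] 9 yaw 45.1 25.4 rect [422.2 245. ] [44.3 18.7] 43.7
bay ((520.2514038085938, 39.73137283325195), (73.49781799316406, 65.07335662841797), 79.06199645996094)
bay ((504.55120849609375, -39.972984313964844), (73.68402862548828, 65.53787994384766), 79.0319595336914)
-9 166.4 -3.2 163.2 464.4
-10 165.6 6.0 171.6 464.3
-11 165.0 14.9 179.9 464.1
-12 165.6 23.5 189.1 461.9
-13 166.6 31.8 198.4 458.7
spot [[577.97943702 -15.29708658]]
handle top ((598.7001342773438, -277.7559814453125), (16.922990798950195, 17.80593490600586), 55.389617919921875) 55
stand ((598.58203125, -277.12493896484375), (63.15024185180664, 63.71339797973633), 59.19745635986328)
cam [ 388.17499614    2.26808929 1172.08899244]
350 [63, 8, 9, 8, 8, 9, 7, 9, 6, 7, 7]
450 [111, 102, 8, 73, 7, 14, 15, 16, 24, 10, 23]
550 [111, 102, 19, 143, 75, 13, 52, 17, 13, 24, 24]
650 [194, 195, 186, 145, 75, 11, 41, 8, 7, 20, 25]
750 [199, 199, 198, 7, 32, 8, 22, 7, 17, 16, 8]
```

send_rows(series=[[50,[0.32,0.807,0],[0,0,0.99]],[50,[0.32,0.807,0],[0,0,0.99]],[50,[0.32,0.807,0],[0,0,0.99]],[50,[0.32,0.807,0],[0,0,0.99]],[50,[0.32,0.807,0],[0,0,0.99]],[50,[0.32,0.807,0],[0,0,0.99]],[50,[0.32,0.807,0],[0,0,0.99]],[50,[0.32,0.807,0],[0,0,0.99]]])

```text
clock: 1.15
eef_pos: [380.5, -220.4, 248.4]
tool_rot: [3.141, -0.0, 1.05]
force: [1.8, -0.3, 0.1]
width: 50.2
gripper_force: 0.0
```

send_rows(series=[[50,[0.32,0.807,0],[0,0,0.99]],[50,[0.32,0.807,0],[0,0,0.99]],[50,[0.32,0.807,0],[0,0,0.99]],[50,[0.32,0.807,0],[0,0,0.99]],[50,[0.32,0.807,0],[0,0,0.99]],[50,[0.32,0.807,0],[0,0,0.99]],[50,[0.32,0.807,0],[0,0,0.99]],[50,[0.32,0.807,0],[0,0,0.99]]])

```text
clock: 2.15
eef_pos: [534.1, 166.8, 248.1]
tool_rot: [-3.141, 0.0, 1.741]
force: [0.4, 0.3, 0.4]
width: 49.9
gripper_force: 0.0
```

send_rows(series=[[50,[0.32,0.807,0],[0,0,0.99]],[50,[0.32,0.807,0],[0,0,0.99]],[50,[0,0,-0.9],[0,0,0]],[50,[0,0,-0.9],[0,0,0]],[50,[0,0,-0.9],[0,0,0]],[50,[0,0,0],[0,0,0]],[50,[0,0,0],[0,0,0]]])

```text
clock: 3.02
eef_pos: [573.0, 263.1, 88.0]
tool_rot: [3.139, -0.001, 1.911]
force: [0.1, 1.7, 0.5]
width: 49.7
gripper_force: 0.0
```

send_rows(series=[[50,[0,0,-0.6],[0,0,0]],[50,[0,0,-0.33],[0,0,0]],[50,[0,0,-0.15],[0,0,0]],[50,[0,0,0],[0,0,0]],[12,[0,0,0],[0,0,0]],[12,[0,0,0],[0,0,0]],[12,[0,0,0],[0,0,0]],[12,[0,0,0],[0,0,0]]])

```text
clock: 4.03
eef_pos: [572.7, 262.7, 22.7]
tool_rot: [3.14, -0.0, 1.911]
force: [-1.2, -0.5, 5.8]
width: 18.3
gripper_force: 60.1
```

send_rows(series=[[12,[0,0,0],[0,0,0]],[12,[0,0,0],[0,0,0]]])

```text
clock: 4.28
eef_pos: [572.7, 262.7, 22.7]
tool_rot: [3.14, -0.0, 1.911]
force: [-0.4, 0.1, 7.0]
width: 18.4
gripper_force: 60.1
```

send_rows(series=[[12,[0,0,0.3],[0,0,0]],[12,[0,0,0.6],[0,0,0]],[12,[0,0,0.4],[0,0,0]],[12,[-0.09,-0.306,0],[0,0,0.99]],[12,[-0.09,-0.306,0],[0,0,0.99]],[12,[-0.09,-0.306,0],[0,0,0.99]],[12,[-0.09,-0.306,0],[0,0,0.99]],[12,[-0.09,-0.306,0],[0,0,0.99]]])

```text
clock: 5.28
eef_pos: [545.1, 169.7, 100.5]
tool_rot: [3.141, 0.001, 2.346]
force: [-0.3, -1.2, -0.8]
width: 18.1
gripper_force: 59.3
```

send_rows(series=[[12,[-0.09,-0.306,0],[0,0,0.99]],[12,[-0.09,-0.306,0],[0,0,0.99]],[12,[-0.09,-0.306,0],[0,0,0.99]],[12,[-0.09,-0.306,0],[0,0,0.99]],[12,[-0.09,-0.306,0],[0,0,0.99]],[12,[-0.09,-0.306,0],[0,0,0.99]],[12,[-0.09,-0.306,0],[0,0,0.99]],[12,[0,0,0],[0,0,0]]])

```text
clock: 6.28
eef_pos: [507.1, 40.0, 100.0]
tool_rot: [-3.14, 0.0, 2.944]
force: [-0.1, 0.6, -0.6]
width: 18.1
gripper_force: 59.3
```

```bash
python3 - <<'E'
from h import *
d,P=grab('top'); e,Q=grab('scene'); s=sensors.read_state(); print(s['eef_pos'].round(1),s['tool_rot'].round(3),s['width'])
a=cv2.resize(d['img'][170:270,250:370],None,fx=3.3,fy=3.3); b=cv2.resize(e['img'][140:260,240:360],None,fx=3.3,fy=3.3)
C=np.zeros((400,800,3),np.uint8); C[:a.shape[0],:a.shape[1]]=a; C[:b.shape[0],400:400+b.shape[1]]=b; cv2.imwrite('pics/hold1.png',C[...,::-1])
E
```

```text
[507.9  42.6 100.2] [3.141e+00 1.000e-03 2.946e+00] 18.22634344669741
```

View pics/hold1.png

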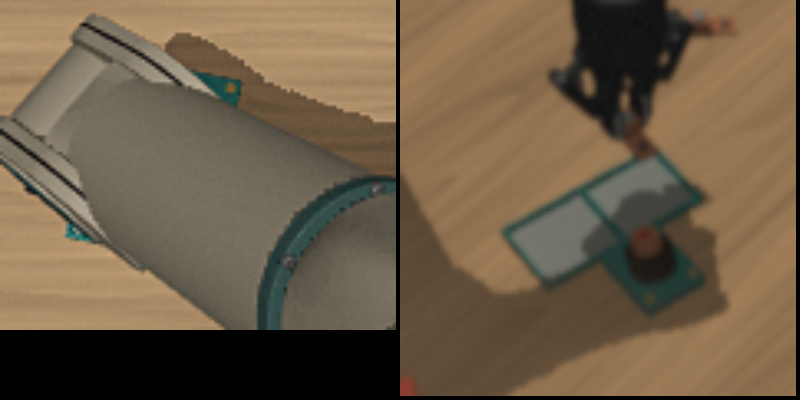

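The right half shows the lug held with its tongue toward the contact, above the left bay. I'll lower it.

send_rows(series=[[12,[0,0,-0.6],[0,0,0]],[12,[0,0,-0.4],[0,0,0]],[12,[0,0,-0.15],[0,0,0]],[12,[0,0,-0.08],[0,0,0]],[12,[0,0,0],[0,0,0]]])

```text
clock: 7.0
eef_pos: [507.8, 42.6, 26.2]
tool_rot: [3.141, 0.001, 2.948]
force: [0.2, -0.4, -1.1]
width: 18.7
gripper_force: 59.4
```

send_rows(series=[[12,[0,0,-0.01],[0,0,0]],[32,[0,0,0],[0,0,0]],[32,[0,0,0],[0,0,0]],[32,[0,0,0.3],[0,0,0]],[32,[0,0,0.5],[0,0,0]],[50,[0,0,0.5],[0,0,0]],[50,[-0.131,0.267,0],[0,0,0.93]],[50,[-0.131,0.267,0],[0,0,0.93]]])

```text
clock: 8.0
eef_pos: [490.7, 74.8, 102.8]
tool_rot: [3.141, -0.0, 3.115]
force: [-0.6, 0.8, -0.2]
width: 49.9
gripper_force: 0.0
```

send_rows(series=[[50,[-0.131,0.267,0],[0,0,0.93]],[50,[-0.131,0.267,0],[0,0,0.93]],[50,[-0.131,0.267,0],[0,0,0.93]],[50,[-0.131,0.267,0],[0,0,0.93]],[50,[-0.131,0.267,0],[0,0,0.93]],[50,[-0.131,0.267,0],[0,0,0.93]],[50,[-0.131,0.267,0],[0,0,0.93]],[50,[-0.131,0.267,0],[0,0,0.93]]])

```text
clock: 9.0
eef_pos: [428.2, 203.2, 103.1]
tool_rot: [3.142, 0.0, -2.519]
force: [-0.2, 0.9, 0.1]
width: 49.8
gripper_force: 0.0
```

send_rows(series=[[50,[-0.131,0.267,0],[0,0,0.93]],[50,[-0.131,0.267,0],[0,0,0.93]],[50,[0,0,-0.4],[0,0,0]],[50,[0,0,0],[0,0,0]],[50,[0,0,0],[0,0,0]]])

```text
clock: 9.62
eef_pos: [412.9, 234.5, 79.5]
tool_rot: [3.142, 0.0, -2.361]
force: [0.6, -0.1, 0.4]
width: 50.1
gripper_force: 0.0
```

```bash
python3 - <<'E'
from h import *
d,P=grab('top'); e,Q=grab('scene'); s=sensors.read_state(); print(s['eef_pos'].round(1),s['tool_rot'].round(3),s['width'],s['qpos'].round(2))
a=cv2.resize(d['img'][180:290,120:340],None,fx=1.8,fy=1.8); b=cv2.resize(e['img'][120:240,240:360],None,fx=3.3,fy=3.3)
C=np.zeros((400,800,3),np.uint8); C[:a.shape[0],:a.shape[1]]=a; C[:b.shape[0],400:400+b.shape[1]]=b; cv2.imwrite('pics/lug1in.png',C[...,::-1])
E
```

```text
[413.2 234.4  79.7] [-3.141e+00  1.000e-03 -2.362e+00] 50.09047215174582 [-0.05  0.81 -0.81  2.12  1.02  0.67  0.77]
```

View pics/lug1in.png

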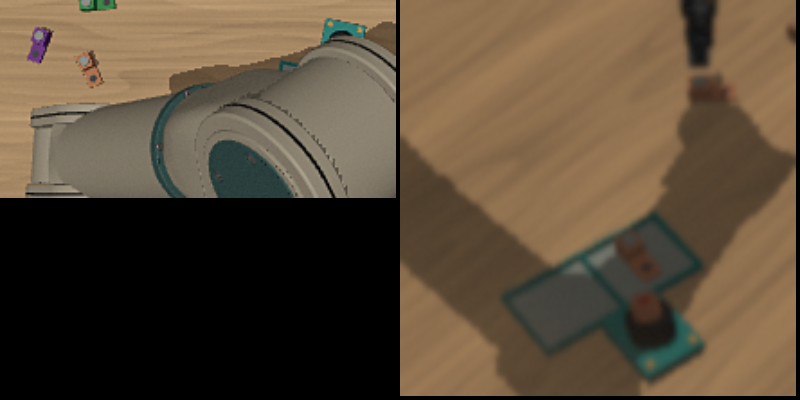

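The first lug lies flat in the left bay (right panel, about (640,258)), and the gripper is above the next lug.

send_rows(series=[[50,[0,0,-0.5],[0,0,0]],[50,[0,0,-0.3],[0,0,0]],[50,[0,0,-0.14],[0,0,0]],[50,[0,0,0],[0,0,0]],[12,[0,0,0],[0,0,0]],[12,[0,0,0],[0,0,0]],[12,[0,0,0],[0,0,0]],[12,[0,0,0],[0,0,0]]])

```text
clock: 10.72
eef_pos: [413.3, 234.5, 23.7]
tool_rot: [-3.141, 0.001, -2.362]
force: [-0.8, -0.5, 5.1]
width: 18.4
gripper_force: 58.9
```

send_rows(series=[[12,[0,0,0],[0,0,0]],[12,[0,0,0.3],[0,0,0]],[12,[0,0,0.6],[0,0,0]],[12,[0,0,0.4],[0,0,0]]])

```text
clock: 11.22
eef_pos: [413.1, 234.4, 102.3]
tool_rot: [-3.141, 0.001, -2.362]
force: [-0.6, 0.9, -0.8]
width: 18.3
gripper_force: 58.9
```

send_rows(series=[[12,[0.109,-0.378,0],[0,0,-0.93]],[12,[0.109,-0.378,0],[0,0,-0.93]],[12,[0.109,-0.378,0],[0,0,-0.93]],[12,[0.109,-0.378,0],[0,0,-0.93]],[12,[0.109,-0.378,0],[0,0,-0.93]],[12,[0.109,-0.378,0],[0,0,-0.93]],[12,[0.109,-0.378,0],[0,0,-0.93]],[12,[0.109,-0.378,0],[0,0,-0.93]]])

```text
clock: 12.22
eef_pos: [465.4, 51.9, 101.1]
tool_rot: [-3.142, 0.0, -3.014]
force: [0.5, -0.5, -1.1]
width: 18.0
gripper_force: 58.9
```

send_rows(series=[[12,[0.109,-0.378,0],[0,0,-0.93]],[12,[0.109,-0.378,0],[0,0,-0.93]],[12,[0.109,-0.378,0],[0,0,-0.93]],[12,[0.109,-0.378,0],[0,0,-0.93]],[12,[0,0,0],[0,0,0]],[12,[0,0,0],[0,0,0]]])

```text
clock: 12.98
eef_pos: [491.3, -37.3, 100.8]
tool_rot: [3.141, -0.0, 2.948]
force: [0.6, -0.0, -1.3]
width: 18.4
gripper_force: 58.9
```

send_rows(series=[[12,[0,0,-0.6],[0,0,0]],[12,[0,0,-0.4],[0,0,0]],[12,[0,0,-0.15],[0,0,0]],[12,[0,0,-0.08],[0,0,0]],[12,[0,0,0],[0,0,0]],[32,[0,0,0],[0,0,0]],[32,[0,0,0],[0,0,0]],[32,[0,0,0.3],[0,0,0]]])

```text
clock: 13.98
eef_pos: [490.8, -38.1, 44.7]
tool_rot: [-3.141, -0.002, 2.948]
force: [0.4, 0.0, 0.2]
width: 32.2
gripper_force: 0.0
```

send_rows(series=[[32,[0,0,0.6],[0,0,0]],[50,[0,0,0.8],[0,0,0]],[50,[0,0,0.8],[0,0,0]],[50,[0,0,0.5],[0,0,0]]])

```text
clock: 14.48
eef_pos: [491.9, -38.0, 209.4]
tool_rot: [3.141, 0.003, 2.947]
force: [0.9, -0.2, -0.2]
width: 50.2
gripper_force: 0.0
```

send_rows(series=[[50,[0.223,-0.5,0],[0,0,-0.5]],[50,[0.223,-0.5,0],[0,0,-0.5]],[50,[0.223,-0.5,0],[0,0,-0.5]],[50,[0.223,-0.5,0],[0,0,-0.5]],[50,[0.223,-0.5,0],[0,0,-0.5]],[50,[0.223,-0.5,0],[0,0,-0.5]],[50,[0.223,-0.5,0],[0,0,-0.5]],[50,[0.223,-0.5,0],[0,0,-0.5]]])

```text
clock: 15.48
eef_pos: [598.5, -279.1, 207.1]
tool_rot: [-3.142, 0.0, 2.597]
force: [-0.6, 0.7, 0.8]
width: 49.9
gripper_force: 0.0
```

```bash
python3 - <<'E'
from h import *
d,P=grab('top'); e,Q=grab('scene'); s=sensors.read_state(); print(s['eef_pos'].round(1),s['tool_rot'].round(3),s['width'],s['qpos'].round(2))
a=cv2.resize(d['img'][170:270,250:370],None,fx=3.3,fy=3.3); b=cv2.resize(e['img'][175:295,220:340],None,fx=3.3,fy=3.3)
C=np.zeros((400,800,3),np.uint8); C[:a.shape[0],:a.shape[1]]=a; C[:b.shape[0],400:400+b.shape[1]]=b; cv2.imwrite('pics/lug2in.png',C[...,::-1])
E
```

```text
[ 598.6 -282.8  206.5] [-3.140e+00  2.000e-03  2.592e+00] 49.8313711722879 [ 0.78  0.77 -0.69  1.51  0.54  1.05  0.97]
```

View pics/lug2in.png

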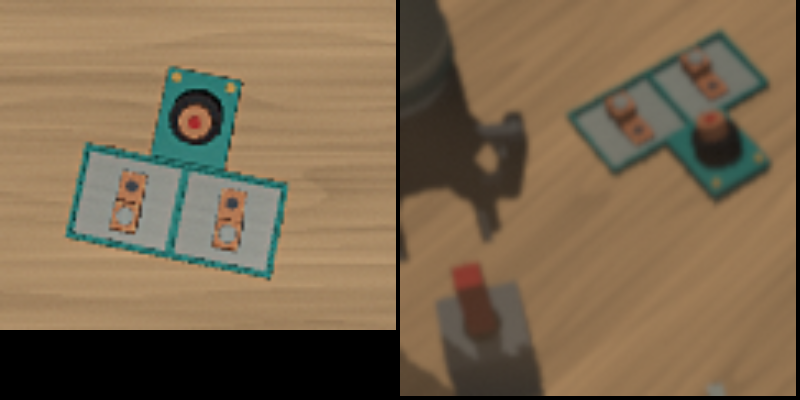

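Both lugs lie flat, screw up, one in each bay. I'll settle over the probe and re-measure the contact and handle.

send_rows(series=[[50,[0,0,0],[0,0,0]],[50,[0,0,0],[0,0,0]],[50,[0,0,0],[0,0,0]]])

```text
clock: 15.95
eef_pos: [598.4, -277.0, 207.2]
tool_rot: [3.141, -0.0, 2.6]
force: [0.5, -0.3, 0.6]
width: 50.0
gripper_force: 0.0
```

```bash
python3 - <<'E'
from h import *
O=np.array([512.2,-.1]); V,U=np.mgrid[0:400,0:640]
def fr(w,y=-11.0,o=O):
    a=np.radians(y); r=np.array([[np.cos(a),-np.sin(a)],[np.sin(a),np.cos(a)]]); return (w-o)@r
for n in('top','scene'):
    d,P=grab(n); hsv=cv2.cvtColor(d['img'],cv2.COLOR_RGB2HSV)
    pc=np.array([*(O+65*np.array([.9816,-.1908])),46,1]); c=d['world_to_cam']@pc; f=200/np.tan(np.radians(d['vfov'])/2)
    u0,v0=f*c[0]/c[2]+d['cx'],f*c[1]/c[2]+d['cy']
    w=np.hypot(U-u0,V-v0)<8
    r=w&((hsv[...,0]<6)|(hsv[...,0]>174))&(hsv[...,1]>170)
    g=w&(hsv[...,0]<18)&(hsv[...,1]>100)&(hsv[...,2]>90)
    for m,nm in((r,'red'),(g,'copper')):
        if m.sum(): 
            q=ray(d,np.argwhere(m).mean(0)[::-1],46)[0]; print(n,nm,m.sum(),q.round(1),'frame',fr(q).round(1))
    if n=='top':
        teal=(hsv[...,0]>75)&(hsv[...,0]<100)&(hsv[...,1]>90)&(U>262)&(U<345)&(V>180)&(V<262)
        X=fr(ray(d,np.argwhere(teal)[:,::-1],14)); 
        for lo in(55,65,75,85,95): 
            s=X[(X[:,0]>lo)&(X[:,0]<lo+10),1]; print('foot',lo,s.min().round(1),s.max().round(1))
        X=fr(ray(d,np.argwhere(teal)[:,::-1],10)); s=X[(X[:,0]<35)]; print('tray y',s.min(0),s.max(0))
s=sensors.read_state(); print(s['eef_pos'].round(1),s['tool_rot'].round(3))
E
```

```text
top red 11 [576.6 -14. ] frame [65.9 -1.3]
top copper 79 [576.9 -13. ] frame [66.  -0.3]
foot 55 -30.0 29.2
foot 65 -30.0 28.8
foot 75 -29.5 28.3
foot 85 -30.0 28.9
foot 95 -30.1 29.0
tray y [-38.72728291 -82.71691695] [34.99840837 82.29336411]
scene copper 41 [577.   -9.2] frame [65.4  3.4]
[ 598.4 -277.4  207.1] [3.142 0.    2.599]
```

send_rows(series=[[50,[0,0,-0.6],[0,0,0]],[50,[0,0,-0.5],[0,0,0]],[50,[0,0,-0.25],[0,0,0]],[50,[0,0,-0.13],[0,0,0]],[50,[0,0,0],[0,0,0]],[12,[0,0,0],[0,0,0]],[12,[0,0,0],[0,0,0]],[12,[0,0,0],[0,0,0]]])

```text
clock: 17.05
eef_pos: [599.1, -277.9, 119.0]
tool_rot: [3.141, 0.001, 2.599]
force: [0.4, -0.0, 3.0]
width: 19.3
gripper_force: 60.9
```

send_rows(series=[[12,[0,0,0],[0,0,0]],[12,[0,0,0],[0,0,0]]])

```text
clock: 17.3
eef_pos: [599.1, -277.8, 118.9]
tool_rot: [3.141, 0.001, 2.599]
force: [0.3, 0.3, 5.8]
width: 19.3
gripper_force: 61.4
```

```bash
python3 - <<'E'
from h import *
s=sensors.read_state(); print({k:np.round(s[k],3) for k in('eef_pos','tool_rot','force','torque','width')})
E
```

```text
{'eef_pos': array([ 599.139, -277.828,  118.933]), 'tool_rot': array([3.141e+00, 1.000e-03, 2.599e+00]), 'force': array([0.349, 0.263, 5.752]), 'torque': array([ 0.218, -0.058,  0.047]), 'width': np.float64(19.321)}
```

send_rows(series=[[12,[0,0,0.15],[0,0,0]],[12,[0,0,0.35],[0,0,0]],[12,[0,0,0.5],[0,0,0]],[12,[0,0,0.5],[0,0,0]],[12,[0,0,0.4],[0,0,0]],[12,[0,0,0],[0,0,0]]])

```text
clock: 18.05
eef_pos: [598.8, -278.6, 234.8]
tool_rot: [-3.141, 0.003, 2.598]
force: [0.0, 0.7, -0.9]
width: 19.1
gripper_force: 60.5
```

send_rows(series=[[12,[-0.137,0.569,0],[-0.095,-0.491,0]],[12,[-0.137,0.569,0],[-0.095,-0.491,0]],[12,[-0.137,0.569,0],[-0.095,-0.491,0]],[12,[-0.137,0.569,0],[-0.095,-0.491,0]],[12,[-0.137,0.569,0],[-0.095,-0.491,0]],[12,[-0.137,0.569,0],[-0.095,-0.491,0]],[12,[-0.137,0.569,0],[-0.095,-0.491,0]],[12,[-0.137,0.569,0],[-0.095,-0.491,0]]])

```text
clock: 19.05
eef_pos: [531.1, -4.7, 231.2]
tool_rot: [3.018, 0.326, 2.577]
force: [0.3, -0.3, -0.8]
width: 19.6
gripper_force: 60.4
```

send_rows(series=[[12,[0,0,0],[0,0,0]],[12,[0,0,0],[0,0,0]]])

```text
clock: 19.3
eef_pos: [532.1, -5.8, 231.6]
tool_rot: [3.019, 0.326, 2.578]
force: [-0.3, -0.1, -1.6]
width: 19.7
gripper_force: 60.5
```

```bash
cat >> h.py <<'E'
from scipy.spatial.transform import Rotation as Ro
N=np.array([-.3357,.0653,.9397]); SPOT=np.array([576.6,-13.2,46.])
def tip(L=108.9):
    s=sensors.read_state(); R=Ro.from_euler('xyz',s['tool_rot']); z=R.apply([0,0,1]); t=s['eef_pos']+L*z; e=t-SPOT; h=e@N
    print('tcp',s['eef_pos'].round(1),'tip',t.round(1),'gap',h.round(1),'lateral',(e-h*N).round(1),'tilt err axis(deg)',np.degrees(np.cross(z,-N)).round(2),'F',s['force'].round(1),'w',s['width'].round(1),'Fn',(s['force']@N).round(2),s['clock'])
    return t,z
E
python3 - <<'E'
from h import *
tip()
e,Q=grab('scene'); d,P=grab('top')
a=cv2.resize(e['img'][140:260,240:360],None,fx=5,fy=5,interpolation=cv2.INTER_CUBIC); cv2.imwrite('pics/probe1.png',a[...,::-1]); np.savez('p1.npz',img=e['img'],P=Q,img2=d['img'],P2=P)
E
```

```text
Traceback (most recent call last):
  File "h.py", line 23, in tip
    print('tcp',s['eef_pos'].round(1),'tip',t.round(1),'gap',h.round(1),'lateral',(e-h*N).round(1),'tilt err axis(deg)',np.degrees(np.cross(z,-N)).round(2),'F',s['force'].round(1),'w',s['width'].round(1),'Fn',(s['force']@N).round(2),s['clock'])
                                                                                                                                                                                        ^^^^^^^^^^^^^^^^
AttributeError: 'float' object has no attribute 'round'
```

send_rows(series=[[12,[0.01,0.01,-0.5],[0,0,0]],[12,[0.01,0.01,-0.4],[0,0,0]],[12,[0,0,-0.15],[0,0,0]],[12,[0,0,0],[0,0,0]],[12,[0,0,0],[0,0,0]],[12,[0,0,0],[0,0,0]]])

```text
clock: 20.05
eef_pos: [534.3, -4.2, 169.6]
tool_rot: [3.016, 0.328, 2.576]
force: [-0.1, 0.1, -1.6]
width: 19.2
gripper_force: 60.5
```

```bash
sed -i "s/s\['width'\].round(1)/s['width']/; s/(s\['force'\]@N).round(2)/float(s['force']@N)/" h.py
python3 - <<'E'
from h import *
tip()
e,Q=grab('scene'); d,P=grab('top')
a=cv2.resize(e['img'][170:245,270:350],None,fx=7.5,fy=7.5,interpolation=cv2.INTER_CUBIC); cv2.imwrite('pics/probe1.png',a[...,::-1]); np.savez('p1.npz',img=e['img'],P=Q,img2=d['img'],P2=P)
for q in (tip()[0],SPOT,SPOT+20*N,tip()[0]-30*tip()[1]):
    c=e['world_to_cam']@np.r_[q,1]; f=200/np.tan(np.radians(e['vfov'])/2); u=f*c[0]/c[2]+e['cx'];v=f*c[1]/c[2]+e['cy']; print(((u-270)*7.5).round(),((v-170)*7.5).round())
E
```

```text
tcp [534.3  -4.2 169.6] tip [571.  -11.3  67.3] gap 22.1 lateral [1.8 0.4 0.6] tilt err axis(deg) [-0.    0.06 -0.01] F [-0.1  0.1 -1.6] w 19.189070952152147 Fn -1.5021233853246978 20.05
tcp [534.2  -4.  169.6] tip [570.9 -11.1  67.3] gap 22.1 lateral [1.7 0.7 0.6] tilt err axis(deg) [-0.01  0.06 -0.01] F [ 0.1  0.7 -1. ] w 19.810862327449275 Fn -0.9334314580818447 20.15
tcp [534.2  -4.  169.6] tip [570.9 -11.1  67.3] gap 22.1 lateral [1.7 0.7 0.6] tilt err axis(deg) [-0.01  0.06 -0.01] F [ 0.1  0.7 -1. ] w 19.810862327449275 Fn -0.9334314580818447 20.15
tcp [534.2  -4.  169.6] tip [570.9 -11.1  67.3] gap 22.1 lateral [1.7 0.7 0.6] tilt err axis(deg) [-0.01  0.06 -0.01] F [ 0.1  0.7 -1. ] w 19.810862327449275 Fn -0.9334314580818447 20.15
310.0 258.0
319.0 306.0
307.0 262.0
291.0 191.0
```

View pics/probe1.png

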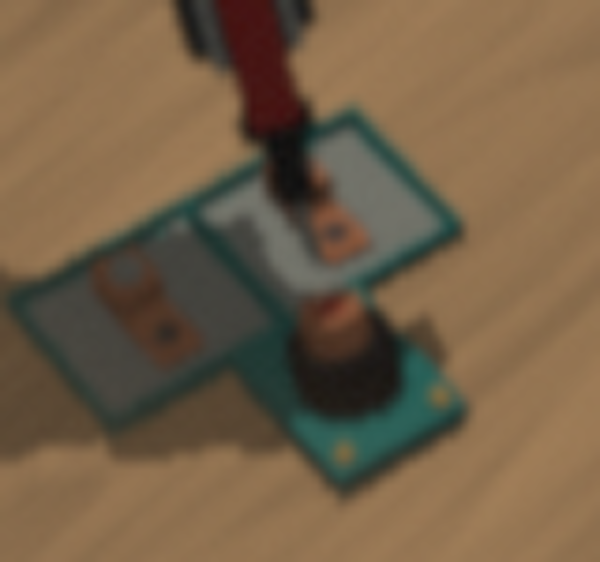

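The probe is held above the contact. In this crop the red spot shows at about (338,308) but my prediction is (322,309). I'll check the scene calibration against the tray and foot corners.

```bash
python3 - <<'E'
from h import *
from scipy.optimize import least_squares
d={'scene':get_image('scene')}['scene']; f=200/np.tan(np.radians(d['vfov'])/2)
def pr(p):
    c=d['world_to_cam']@np.r_[p,1]; u=f*c[0]/c[2]+d['cx'];v=f*c[1]/c[2]+d['cy']; return np.array([(u-269.5)*7.5-.5,(v-169.5)*7.5-.5])
a=np.radians(-11); R=np.array([[np.cos(a),-np.sin(a),0],[np.sin(a),np.cos(a),0],[0,0,1]]); O=np.array([512.2,-.1,0])
F=[(-38,-82.5,10),(38,-82.5,10),(-38,82.5,10),(38,82.5,10),(112,-30,14),(112,30,14),(65,0,46)]
S=[(12,298),(115,432),(352,108),(462,228),(345,492),(467,408),(338,308)]
for p,s in zip(F,S): print(p,pr(O+R@np.array(p)).round(),s)
print('px/mm',pr(SPOT+[1,0,0])-pr(SPOT),pr(SPOT+[0,1,0])-pr(SPOT),pr(SPOT+[0,0,1])-pr(SPOT))
# flange/handle of probe in top & scene depth: nearby points coloured red -> axis check
q=np.load('p1.npz')
for i,pp in (('img','P'),('img2','P2')):
    h=cv2.cvtColor(q[i],cv2.COLOR_RGB2HSV); P=q[pp]; m=((h[...,0]<8)|(h[...,0]>172))&(h[...,1]>150)&(abs(P[...,0]-540)<60)&(abs(P[...,1])<50)&(P[...,2]>100)
    X=P[m]; 
    if len(X)>10: print(i,len(X),X.mean(0).round(1))
E
```

```text
(-38, -82.5, 10) [ -4. 296.] (12, 298)
(38, -82.5, 10) [103. 424.] (115, 432)
(-38, 82.5, 10) [345. 104.] (352, 108)
(38, 82.5, 10) [458. 221.] (462, 228)
(112, -30, 14) [332. 480.] (345, 492)
(112, 30, 14) [463. 402.] (467, 408)
(65, 0, 46) [322. 307.] (338, 308)
px/mm [1.95409923 1.44389154] [ 1.8726409  -1.57851073] [-0.08278094 -1.66044674]
img 163 [545.2  -9.3 166.4]
img2 12 [555.   -9.5 141.8]
```

```bash
python3 - <<'E'
from h import *
im=cv2.imread('pics/lug2in.png')[:330,:396,::-1]; hsv=cv2.cvtColor(im,cv2.COLOR_RGB2HSV)
d=get_image('top'); O=np.array([512.2,-.1]); a=np.radians(-11); R=np.array([[np.cos(a),-np.sin(a)],[np.sin(a),np.cos(a)]])
V,U=np.mgrid[0:330,0:396]
cu=(hsv[...,0]<16)&(hsv[...,1]>90)&(hsv[...,2]>100)&(V>160)
dk=(hsv[...,2]<110)&(V>165)&(V<225)
full=lambda uv:(np.atleast_2d(uv)+.5)/3.3-.5+[250,170]
for lo,hi,nm in((90,160,'A'),(205,260,'B')):
    m=cu&(U>lo)&(U<hi); 
    fl=cv2.morphologyEx(m.astype(np.uint8),cv2.MORPH_CLOSE,np.ones((25,25)))
    cs,_=cv2.findContours(fl,cv2.RETR_EXTERNAL,cv2.CHAIN_APPROX_NONE); c=max(cs,key=cv2.contourArea)
    X=(ray(d,full(c[:,0]),9)-O)@R; r=cv2.minAreaRect(X.astype(np.float32)); print(nm,'lug outline in frame: ctr',np.round(r[0],1),np.round(r[1],1),round(r[2],1),'expected',(0,40.5 if nm=='A' else -40.5), X.min(0).round(1),X.max(0).round(1))
# probe features in scene, original px
q=np.load('p1.npz'); e=get_image('scene'); f=200/np.tan(np.radians(e['vfov'])/2)
t,z=tip()
def pr(p):
    c=e['world_to_cam']@np.r_[p,1]; return np.array([f*c[0]/c[2]+e['cx'],f*c[1]/c[2]+e['cy']])
for k in (30,45,62.5,75,90): print(k,pr(t-k*z).round(2))
h=cv2.cvtColor(q['img'],cv2.COLOR_RGB2HSV)
print('red/row')
for v in range(168,200,2):
    r=[u for u in range(285,330) if (h[v,u,0]<8 or h[v,u,0]>172) and h[v,u,1]>130]; k=[u for u in range(295,320) if h[v,u,2]<50]
    print(v,(min(r),max(r)) if r else None,(min(k),max(k)) if k else None)
E
```

```text
A lug outline in frame: ctr [-38.9  33.7] [123.5  53.5] 11.6 expected (0, 40.5) [-98.9  -4.9] [22.8 60.5]
B lug outline in frame: ctr [-17.8 -48.5] [132.7  41.7] 10.9 expected (0, -40.5) [-86.  -81.5] [ 51.3 -30.9]
tcp [534.   -3.7 169.4] tip [570.6 -10.8  67.1] gap 22.0 lateral [1.4 1.  0.4] tilt err axis(deg) [-0.02  0.03 -0.01] F [ 0.1 -0.  -1.7] w 19.390810645843437 Fn -1.620065039395882 20.3
30 [308.8  195.49]
45 [307.51 190.94]
62.5 [305.98 185.55]
75 [304.87 181.65]
90 [303.51 176.9 ]
red/row
168 (298, 305) (295, 309)
170 (299, 305) (295, 310)
172 (300, 306) (295, 310)
174 (300, 306) (295, 296)
176 (301, 307) (296, 297)
178 (301, 307) None
180 (302, 308) None
182 (303, 308) None
184 (303, 309) None
186 (303, 309) (308, 311)
188 None (304, 310)
190 None (306, 310)
192 None (306, 310)
194 None (306, 310)
196 None (307, 311)
198 None None
```

```bash
python3 - <<'E'
from h import *
im=cv2.imread('pics/lug2in.png')[:330,:396,::-1]; hsv=cv2.cvtColor(im,cv2.COLOR_RGB2HSV).astype(int)
d=get_image('top'); O=np.array([512.2,-.1]); a=np.radians(-11); R=np.array([[np.cos(a),-np.sin(a)],[np.sin(a),np.cos(a)]])
V,U=np.mgrid[0:330,0:396]; uv=(np.c_[U.ravel(),V.ravel()]+.5)/3.3-.5+[250,170]
def F(z): return ((ray(d,uv,z)-O)@R).reshape(330,396,2)
X=F(9)
for nm,y0 in (('A',40.5),('B',-40.5)):
    w=(abs(X[...,0])<31)&(abs(X[...,1]-y0)<33)
    cu=w&(hsv[...,1]>75)
    t=cu&(X[...,0]>8); Y=F(5)[t]; b=cu&(X[...,0]<4); Z=F(18)[b]
    lo,hi=np.percentile(Y[:,1],[2,98]); print(nm,'tongue y',lo.round(1),hi.round(1),'end x',np.percentile(Y[:,0],98.5).round(1),'block y',np.percentile(Z[:,1],[2,98]).round(1),'x start',np.percentile(Z[:,0],1.5).round(1),cu.sum(),'exp: tongue y',y0-10,y0+10,'x -24..24')
    s=w&(hsv[...,1]<40)&(hsv[...,2]>100)&(X[...,0]<0)
    k=w&(hsv[...,2]<95); print('  hole',F(5)[k].mean(0).round(1),k.sum(),'expected',(12.5,y0))
e,Q=grab('scene'); hs=cv2.cvtColor(e['img'],cv2.COLOR_RGB2HSV); V,U=np.mgrid[0:400,0:640]
t=(hs[...,0]>75)&(hs[...,0]<100)&(hs[...,1]>80)&(U>262)&(U<345)&(V>170)&(V<245)
f=200/np.tan(np.radians(e['vfov'])/2)
W=np.linalg.inv(e['world_to_cam'])
# fit frame pose in scene: outer hull of teal pixels vs. projected model silhouette
from scipy.optimize import minimize
obs=t.astype(np.uint8)
def pr(p):
    c=np.c_[p,np.ones(len(p))]@e['world_to_cam'].T; return np.c_[f*c[:,0]/c[:,2]+e['cx'],f*c[:,1]/c[:,2]+e['cy']]
def hullmask(x,y,yaw):
    a=np.radians(yaw); R=np.array([[np.cos(a),-np.sin(a)],[np.sin(a),np.cos(a)]]); m=np.zeros((800,1280),np.uint8)
    m=np.zeros((400*4,640*4),np.uint8)
    for bx,zt in (((-38,38,-82.5,82.5),10),((38,112,-30,30),14)):
        c=np.array([(i,j) for i in bx[:2] for j in bx[2:]])@R.T+[x,y]
        p=np.r_[np.c_[c,np.zeros(4)],np.c_[c,np.full(4,zt)]]
        cv2.fillConvexPoly(m,cv2.convexHull(((pr(p)+.5)*4).astype(np.float32).round().astype(np.int32)),1)
    return cv2.resize(m.astype(np.float32),(640,400),interpolation=cv2.INTER_AREA)
# observed: fill teal silhouette (close to fill floors), ignore occluded middle
sat=cv2.morphologyEx(obs,cv2.MORPH_CLOSE,np.ones((3,3)))
cs,_=cv2.findContours(sat,cv2.RETR_EXTERNAL,cv2.CHAIN_APPROX_NONE); ob=np.zeros((400,640),np.uint8); 
for c in cs: cv2.drawContours(ob,[c],-1,1,-1)
best=[]
for x in np.arange(506,524,1.):
    for y in np.arange(-8,8,1.):
        for yaw in(-12,-11,-10): best.append((float(abs(hullmask(x,y,yaw)-ob)[165:245,255:350].sum()),x,y,yaw))
print(sorted(best)[:6], ob.sum())
E
```

```text
A tongue y 29.2 48.8 end x 22.9 block y [28.5 48.6] x start -25.5 1208 exp: tongue y 30.5 50.5 x -24..24
  hole [ 4.3 36.9] 134 expected (12.5, 40.5)
B tongue y -51.3 -32.1 end x 25.1 block y [-52.1 -32.5] x start -23.4 1181 exp: tongue y -50.5 -30.5 x -24..24
  hole [  8.1 -44.3] 109 expected (12.5, -40.5)
[(1484.875, np.float64(509.0), np.float64(6.0), -12), (1485.375, np.float64(510.0), np.float64(7.0), -12), (1489.75, np.float64(511.0), np.float64(3.0), -11), (1489.75, np.float64(512.0), np.float64(5.0), -11), (1489.875, np.float64(511.0), np.float64(4.0), -11), (1490.125, np.float64(513.0), np.float64(6.0), -11)] 280
```

The probe agrees with the scene camera. The placed lugs and the scene together put the spot near (578, -12.2), and the tip is already within about 1 mm of being lined up with it. I'll approach along the normal.

send_rows(series=[[12,[0.05,-0.009,-0.14],[0,0,0]],[12,[0.034,-0.007,-0.095],[0,0,0]],[12,[0.011,-0.002,-0.031],[0,0,0]],[12,[0,0,0],[0,0,0]],[12,[0,0,0],[0,0,0]]])

```text
clock: 21.02
eef_pos: [539.6, -4.7, 153.4]
tool_rot: [3.017, 0.327, 2.578]
force: [-0.2, 0.1, -1.0]
width: 19.8
gripper_force: 60.5
```

```bash
sed -i 's/SPOT=np.array.*/SPOT=np.array([578.,-12.2,46.])/' h.py
python3 - <<'E'
from h import *
tip()
e,Q=grab('scene'); d,P=grab('top'); tip()
a=cv2.resize(e['img'][190:230,290:335],None,fx=12,fy=12,interpolation=cv2.INTER_CUBIC); cv2.imwrite('pics/probe2.png',np.clip(a[...,::-1].astype(float)*1.6,0,255))
E
```

```text
tcp [539.6  -4.7 153.4] tip [576.2 -11.8  51. ] gap 5.4 lateral [0.  0.1 0. ] tilt err axis(deg) [-0.02  0.02 -0.01] F [-0.2  0.1 -1. ] w 19.7959161301614 Fn -0.8913567495158501 21.025
tcp [539.7  -4.7 153.4] tip [576.3 -11.8  51.1] gap 5.4 lateral [0.1 0.1 0. ] tilt err axis(deg) [-0.02  0.03 -0.01] F [-0.8  0.  -1.4] w 19.444539562133325 Fn -1.0315809816649606 21.125[ WARN:0@1.497] global loadsave.cpp:1063 imwrite_ Unsupported depth image for selected encoder is fallbacked to CV_8U.
```

View pics/probe2.png

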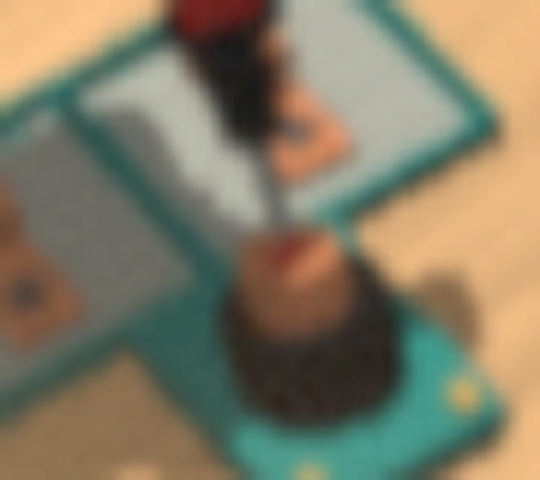

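The crop shows the tip at about (278,225) just above the contact face. The red spot is near (290,250), so landing would be about 1–3 mm short on the robot's side. I'll shift 1.3 mm along the face and go down in small steps.

send_rows(series=[[12,[0.02,-0.004,0.007],[0,0,0]],[12,[0.017,-0.003,-0.047],[0,0,0]],[12,[0,0,0],[0,0,0]],[12,[0,0,0],[0,0,0]]])

```text
clock: 21.62
eef_pos: [541.7, -5.2, 150.6]
tool_rot: [3.017, 0.327, 2.578]
force: [0.4, -0.4, -0.6]
width: 19.2
gripper_force: 60.5
```

send_rows(series=[[12,[0.017,-0.003,-0.047],[0,0,0]],[12,[0,0,0],[0,0,0]],[12,[0,0,0],[0,0,0]]])

```text
clock: 22.0
eef_pos: [542.9, -5.3, 148.0]
tool_rot: [3.017, 0.327, 2.578]
force: [-0.4, 0.5, 0.6]
width: 19.5
gripper_force: 60.5
```

```bash
python3 - <<'E'
from h import *
for i in range(4): tip(); get_image('top')
E
```

```text
tcp [542.9  -5.3 148. ] tip [579.5 -12.4  45.7] gap -0.8 lateral [ 1.2 -0.1  0.4] tilt err axis(deg) [-0.02  0.02 -0.01] F [-0.4  0.5  0.6] w 19.468149212652072 Fn 0.7049599565555517 22.0
tcp [542.9  -5.3 148. ] tip [579.5 -12.4  45.7] gap -0.8 lateral [ 1.2 -0.2  0.4] tilt err axis(deg) [-0.02  0.02 -0.01] F [-1.   0.6  0.5] w 19.72649071951893 Fn 0.8677322894488328 22.05
tcp [542.9  -5.3 148. ] tip [579.5 -12.4  45.7] gap -0.8 lateral [ 1.2 -0.1  0.4] tilt err axis(deg) [-0.02  0.02 -0.01] F [-1.4  0.8 -0.6] w 19.13093887187031 Fn -0.0580176483989856 22.1
tcp [542.9  -5.3 148. ] tip [579.5 -12.3  45.7] gap -0.8 lateral [ 1.2 -0.1  0.4] tilt err axis(deg) [-0.02  0.02 -0.01] F [-0.9 -0.7  1. ] w 19.177084788241608 Fn 1.2015050371787552 22.15
```

Contact is made: about 1.8 N net and 0.8 mm by geometry, so force and position agree. I'll press about 4 mm more.

send_rows(series=[[12,[0.011,-0.002,-0.031],[0,0,0]],[12,[0,0,0],[0,0,0]],[12,[0.011,-0.002,-0.031],[0,0,0]],[12,[0,0,0],[0,0,0]],[12,[0,0,0],[0,0,0]],[12,[0,0,0],[0,0,0]]])

```text
clock: 22.95
eef_pos: [544.2, -5.5, 144.3]
tool_rot: [3.017, 0.327, 2.578]
force: [-1.1, 0.4, 2.7]
width: 19.7
gripper_force: 60.8
```

```bash
python3 - <<'E'
from h import *
for i in range(4): tip(); e=get_image('scene')
f=[]
for i in range(12): f.append(sensors.read_state()['force']@N); get_image('top')
print('mean Fn',np.mean(f))
a=cv2.resize(e['img'][190:230,290:335],None,fx=12,fy=12,interpolation=cv2.INTER_CUBIC); cv2.imwrite('pics/probe3.png',np.clip(a[...,::-1].astype(float)*1.6,0,255).astype(np.uint8))
E
```

```text
tcp [544.2  -5.5 144.3] tip [580.8 -12.6  42. ] gap -4.8 lateral [ 1.2 -0.1  0.4] tilt err axis(deg) [-0.02  0.02 -0.01] F [-1.1  0.4  2.7] w 19.74091145156066 Fn 2.9529756046806557 22.95
tcp [544.2  -5.5 144.3] tip [580.8 -12.6  42. ] gap -4.7 lateral [ 1.2 -0.1  0.4] tilt err axis(deg) [-0.02  0.02 -0.01] F [-0.8  0.6  2.3] w 19.20329905680317 Fn 2.491155382603318 23.0
tcp [544.2  -5.5 144.3] tip [580.8 -12.6  41.9] gap -4.8 lateral [ 1.2 -0.1  0.4] tilt err axis(deg) [-0.02  0.02 -0.01] F [-0.6  0.1  3. ] w 19.064896755976523 Fn 2.9822827316223792 23.05
tcp [544.2  -5.5 144.3] tip [580.8 -12.6  42. ] gap -4.8 lateral [ 1.2 -0.1  0.4] tilt err axis(deg) [-0.02  0.02 -0.01] F [-0.1  0.3  2.2] w 19.44697847173898 Fn 2.0967319671437274 23.1
mean Fn 2.91945146243869
```

View pics/probe3.png

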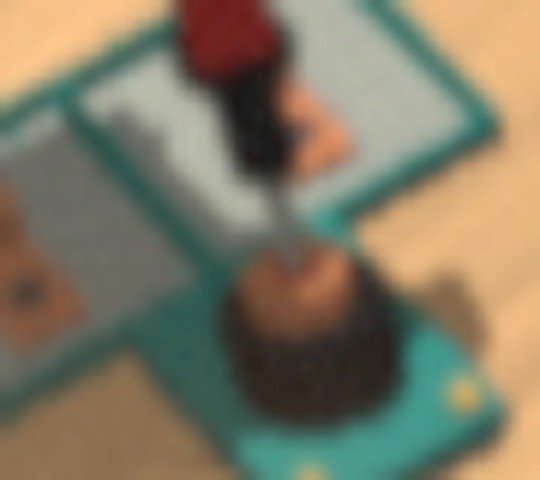

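The tip sits on the red spot at about (290,263). The net normal force is about 4 N and the sink is 4.8 mm, with tilt error under 0.1°. Handing in.

```bash
python3 -c "
from cell import ctrl; print(ctrl.finish_job())"
```

```text
the job is handed in; nothing more can be done
None
```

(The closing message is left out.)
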